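# Undo the double latch of the larger kitchen caddy

## Robot

A 6-joint arm with a two-finger parallel gripper is mounted at the origin on the work surface. World frame = base frame: x ahead of the robot, y to its left, z up, the work surface at z = 0. Lengths are in m, angles in rad, forces in N, time in s.
With the tool pointing down it reaches from about 0.3 to 0.825 m from the base axis. Payload 5.4 kg.
Tool frame: the origin (TCP) lies on the centre line of the jaws, within the pads' length; the fingertips stand 14 mm ahead of it and the grasp point (between the pads) lies 5 mm behind it; x points along the fingers, y is the direction in which the jaws open and shut, and the axes are right-handed (so a half turn about x gives the same grasp; the last joint's range is limited). The gripper opens to 92 mm and grips with 3 to 60 N. Pads are 20 mm wide; open, the fingers measure 128 mm over their backs; the gripper's body (75 mm by 189 mm) begins 69 mm behind the grasp point.
Start: joints at [-1.536, 0.158, 1.597, -0, 1.386, -0.21], TCP at [0.139, -0.558, 0.229] pointing down, gripper open.
Joint ranges: [-2.91, 2.91], [-0.94, 2.29], [0.18, 2.7], [-1.29, 4.43], [0.17, 2.64], [-3, 3]. Speed limits (rad/s): [2.57, 2.57, 3.14, 3.14, 3.14, 3.14].

## Interface

Orientations are given as a unit quaternion [x, y, z, w].
In Python, from workcell import r, grab_frame, close_job, find_in, silhouettes, pinpoint gives the robot as it stands. The module is installed in compiled form; this text tells all that it offers.
- The arm moves only by the shell command python3 -m inch 'ROWS' [FORCE]. ROWS is JSON, a list of rows, each a list of 3 entries, a list of its own where there are three numbers: the shift along the tool's x, y, z normalised to -1 to 1, where 1 is 0.05 m, then the turn, a rotation vector about the tool's x, y, z normalised to -1 to 1, where 1 is 0.08 rad, then the opening, from 0 (shut) to 1 (fully open). A call has 1 to 10 rows; each row shifts and turns the commanded pose from where the row before left it, along the tool's axes as they then stand; what a row does not reach is not made up. A row lasts 1/10 s, in which the tool goes at most 50 mm and 8.59 degrees, less where a joint would pass 70% of its speed; a pose out of reach is approached as far as the arm can. A call with a number of a shift or a turn outside -1 to 1 is refused whole. A call with a gripper value outside its range is refused whole. The fingers move at their own pace and stop on an object; FORCE is the grip in N (left out, the last holds). Time passes only in rows, so rows that do not move let the fingers close. It gives the time, the measured TCP pose, the force and the opening at its end, in the units of the state.
- r.read_state(): the state, without advancing time (a new reading comes with each control period).
- grab_frame(name): name is "scene" or "top"; returns a dict with "img" (384x512x3 uint8, blue, green, red), "z_map" (384x512 float32, m along the optical axis (not along the pixel's ray), 0 where there is no reading), "fov_y" (degrees; the focal length in pixels is half the picture's height over the tangent of half this angle, whatever the lens; pixels are square), "cx", "cy" (the principal point, pixels), "k1" (the pictures are not rectified: a ray, as slopes to the right and down, at radius r is drawn at 1 + k1 r^2 times it, then the intrinsics apply), "extrinsics" (4x4, takes a point from world to camera coordinates). Camera axes: x right, y up, looking along -z (the intrinsics and any distortion apply to the point x, -y, -z); pixel columns grow to the right and rows downward; lengths in m; the calibration is good to about 2 mm. A picture is of the moment at which its call begins.
- close_job(): hands the job in, once; it reports no verdict.
Trained networks look in a picture, given as the dict that the camera call returned (one of the last four; its "shot" number tells which), for a name from the list of things; names that differ only in an ending like _2 or _b are one class to them, and where a whole thing is asked for, a point or a joint stands for the part that bears it (a point fixed in the world has none). Each returns a list of dicts, best first, with "score" (0 to 1); they miss things now and then, are a little off and sometimes report something else, mostly with a low value. They report only what shows in the picture. A call takes as long as a camera call.
- find_in(label, picture): "extent" ([left, top, width, height] in pixels, round what is visible of it).
- silhouettes(label, picture): "region" (384x512 bool, what is visible of it) and "extent" ([left, top, width, height] in pixels, round what is visible of it).
- pinpoint(label, picture): "pixel" ([row, column] in pixels: a listed point, or the origin of a listed thing).
The state is a dict: "t": time; "joint_pos": joint angles; "dq": joint speeds; "effort": joint torques, N m; "eef_pos": TCP position; "tool_rot": TCP orientation; "ft_force": force on the tool from outside, world axes, zero at the start; "wrist_torque": the same for the moment, N m; "gripper_width": finger opening in m.
Only numpy, scipy, OpenCV 4.12 (cv2) and the standard library are available. Lean on these libraries where they do the work, as an engineer would, in place of code of your own. Each camera call takes 0.05 s, during which the arm holds its last target. There are 200 camera calls.

## Task

Undo the double latch of the larger of the two kitchen caddies so that its lid is free and springs up: first slide its keeper out of the way, all the way towards the caddy's front edge, then slide the bolt that the keeper was blocking fully open, and leave both open. Leave the latch of the smaller caddy as it is.

Things in the scene. Friction and masses are not known exactly. Their poses are not given: they have to be found in the camera images.
- caddy: Larger caddy: grey plastic box, 230 mm deep (x), 270 wide (y), top at 100 mm; fixed. Origin: centre of its underside; x points from front edge to back, y left seen from the front, z up. Its front deck (x -115 to -12 mm) carries two black sliding bars, keeper and bolt, tops at 114 mm, rails beside them to 107 mm; a white lid (108 mm high) lies behind. The smaller caddy (180 x 180 mm) is alike.
- keeper (a joint): Slide of the larger caddy's keeper, m: 0 latched, 0.030 fully open at its stop; moves along the caddy's -x. Upright round knob, 16 mm across, top 150 mm above the shelf, axis at x = -72 mm - value, y = +44 mm in the caddy's frame: pinch or push it, about 1.5 N; it stays where left. Its bar (20 mm wide) lies across the bolt's end until about 0.020.
- bolt (a joint): Slide of the larger caddy's bolt, m: 0 latched, 0.045 fully open at its stop; moves along the caddy's +y. Knob like the keeper's, top at 150 mm, axis at x = -40 mm, y = -35 mm + value in the caddy's frame; about 1.5 N; stays where left. While the keeper blocks it, it has about 4 mm of play. From about 30 mm the lid is free and its front edge springs up 15 mm by itself.
- small_keeper (a joint): Slide of the smaller caddy's keeper, m: 0 latched, 0.030 fully open. Same kind of knob and bars, on the caddy that stands to the left or right of the larger one. To be left alone.

How it is judged:
On the way, in this order (a step that is already met when the one before it is completed fails the run):
1. the keeper of the larger caddy is slid open (at least 24 of its 30 mm) (value of joint keeper above 0.024 m), for 0.1 s.
2. its bolt is slid open (at least 35 of its 45 mm) (value of joint bolt above 0.035 m), for 0.1 s.
At the end, for the whole second after the job is handed in: The larger caddy's keeper stands at least 21 mm and its bolt at least 35 mm open, both at rest, and the smaller caddy's keeper is still latched (under 10 mm) (value of joint keeper above 0.021 m and value of joint bolt above 0.035 m and value of joint small_keeper below 0.01 m and velocity of joint each of keeper, bolt below 0.02 m/s); the robot touches nothing.
It fails at once if the smaller caddy's keeper is slid 10 mm or more (value of joint small_keeper above 0.01 m).
It also fails if it takes over 38 s, if anything falls off the work surface, if the arm or the gripper's body presses on something with over 40 N, if the wrist force passes 120 N, or if a joint passes its speed limit or range.

## Working session

There is one attempt and no reset: what is moved stays moved. The work goes in short steps, Python scripts to look and compute and a shell command to move; the robot and the scene stay as the last step left them, time stands still between calls to the robot, and variables do not carry over. Pictures are saved under pics/ and viewed, about 8 in all and at most 12, crops included, and the job is handed in when it is done.

```bash
mkdir -p pics; cat > h.py <<'E'
import numpy as np, cv2
from workcell import r, grab_frame, close_job, find_in, silhouettes, pinpoint
def K(f):
    h,w=f["img"].shape[:2]; return (h/2)/np.tan(np.radians(f["fov_y"])/2)
def ray(f,px):  # px=[row,col] -> origin, dir world (unit depth)
    F=K(f); d=np.array([(px[1]-f["cx"])/F,(px[0]-f["cy"])/F]); u=d.copy()
    for _ in range(20): u=d/(1+f["k1"]*(u@u))
    T=np.linalg.inv(np.array(f["extrinsics"])); 
    return T[:3,3],T[:3,:3]@np.array([u[0],-u[1],-1])
def at_z(f,px,z):
    o,d=ray(f,px); return o+d*(z-o[2])/d[2]
def at_depth(f,px):
    o,d=ray(f,px); return o+d*f["z_map"][int(round(px[0])),int(round(px[1]))]
def proj(f,p):
    c=np.array(f["extrinsics"])@np.r_[p,1]; u=np.array([c[0],-c[1]])/-c[2]; u=u*(1+f["k1"]*(u@u))
    return [u[1]*K(f)+f["cy"],u[0]*K(f)+f["cx"]]
def cloud(f):
    h,w=f["img"].shape[:2]; F=K(f); v,u=np.mgrid[:h,:w]; d=np.stack([(u-f["cx"])/F,(v-f["cy"])/F],-1); q=d.copy()
    for _ in range(20): q=d/(1+f["k1"]*(q**2).sum(-1,keepdims=True))
    T=np.linalg.inv(np.array(f["extrinsics"])); z=f["z_map"]
    P=np.stack([q[...,0]*z,-q[...,1]*z,-z],-1); return P@T[:3,:3].T+T[:3,3]
E
python3 - <<'E'
from h import *
np.set_printoptions(precision=3,suppress=True)
s=r.read_state(); print(s["t"],s["eef_pos"],s["tool_rot"],s["gripper_width"])
ims=[]
for n in("top","scene"):
    f=grab_frame(n); ims.append(f["img"]); cv2.imwrite(f"pics/{n}0.png",f["img"])
    print(n,np.linalg.inv(np.array(f["extrinsics"]))[:3,3],f["k1"])
    for l in("caddy","keeper","bolt","small_keeper"):
        for d in pinpoint(l,f)[:3]:
            print(l,d["score"],d["pixel"],at_z(f,d["pixel"],.15),at_depth(f,d["pixel"]))
cv2.imwrite("pics/a.png",cv2.resize(np.vstack(ims),None,fx=.78,fy=.78) if 0 else np.vstack(ims)[:, :])
E
```

```text
0.0 [ 0.139 -0.557  0.228] [ 0.702  0.087 -0.702  0.086] 0.09165758227886749
top [0.478 0.006 1.049] -0.020065381542390775
caddy 0.82 [190.9, 166.5] [0.595 0.19  0.15 ] [0.601 0.2   0.1  ]Traceback (most recent call last):
  File "<stdin>", line 9, in <module>
ValueError: it knows: caddy
```

View pics/top0.png

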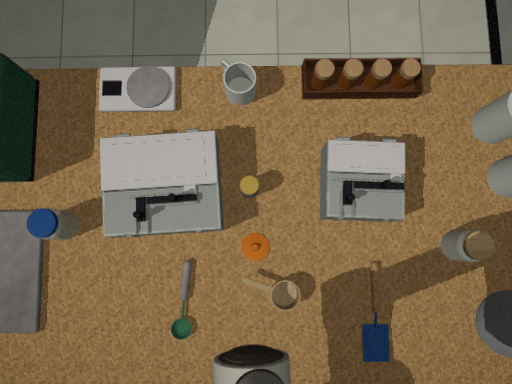

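The top view shows the larger caddy at left (cols 100-220, rows 132-236). Its keeper knob is near (row 208, col 140) and its bolt knob near (row 190, col 193). The smaller caddy is at right, around col 365.

```bash
python3 - <<'E'
from h import *
np.set_printoptions(precision=4,suppress=True)
T=grab_frame("top"); S=grab_frame("scene")
cv2.imwrite("pics/scene0.png",S["img"])
print("cams",[np.linalg.inv(np.array(f["extrinsics"]))[:3,3] for f in(T,S)])
for f,n in((T,"top"),(S,"scene")):
    d=silhouettes("caddy",f); P=cloud(f)
    print(n,[(x["score"],x["extent"]) for x in d])
    for x in d[:2]:
        m=cv2.dilate(x["region"].astype(np.uint8),np.ones((5,5)))>0
        q=P[m&(f["z_map"]>0)&(P[...,2]>.05)]
        if len(q)<50: continue
        h=m&(P[...,2]>.135)&(P[...,2]<.16)
        k,lab,st,c=cv2.connectedComponentsWithStats(h.astype(np.uint8))
        for i in range(1,k): print("  high",st[i][4],c[i],np.median(P[lab==i],0),P[lab==i].max(0))
        top=q[(abs(q[:,2]-.102)<.012)]
        rc=cv2.minAreaRect((top[:,:2]*1000).astype(np.float32)); print("  rect",rc,np.median(top,0))
E
```

```text
cams [array([0.4781, 0.0056, 1.0492]), array([ 1.0968, -0.7296,  0.9621])]
top [(0.65, [97.0, 129.0, 130.5, 109.5])]
  high 48 [172.2083 196.9375] [0.5811 0.1777 0.1488] [0.5884 0.1869 0.1531]
  high 53 [136.8302 214.5094] [0.5434 0.2541 0.1487] [0.5517 0.2621 0.1524]
  rect ((624.188232421875, 216.54342651367188), (239.1241912841797, 271.866455078125), 3.1729066371917725) [0.6218 0.2145 0.1074]
scene [(0.91, [248.1, 108.8, 117.2, 106.4])]
  high 36 [294.6944 114.6944] [0.5494 0.2536 0.1454] [0.5557 0.2641 0.1507]
  high 43 [291.6279 133.3953] [0.5857 0.1765 0.1471] [0.5924 0.1876 0.1537]
  rect ((626.501220703125, 217.3648681640625), (242.26124572753906, 278.46649169921875), 2.901674747467041) [0.6417 0.1895 0.1079]
```

```bash
sleep 0; ls pics
```

```text
scene0.png
top0.png
```

```bash
python3 - <<'E'
from h import *
from scipy.spatial.transform import Rotation as R
np.set_printoptions(precision=4,suppress=True)
s=r.read_state(); M=R.from_quat(s["tool_rot"]).as_matrix(); print(M, s["joint_pos"])
T=grab_frame("top");S=grab_frame("scene")
P=np.vstack([cloud(f)[f["z_map"]>0] for f in(T,S)])
for xi in np.arange(.9,-.05,-.1):
    print("%.1f"%xi,[ "%.2f"%np.r_[P[(abs(P[:,0]-xi)<.05)&(abs(P[:,1]-y)<.05)][:,2],0].max() for y in np.arange(.5,-.75,-.1)])
yaw=np.radians(3.2); c,sn=np.cos(yaw),np.sin(yaw)
x,y=np.array([c,sn,0]),np.array([-sn,c,0])
print("angle of tool y in xy",np.degrees(np.arctan2(M[1,1],M[0,1])))
tgt=np.array([.547,.254,0.23]); print("delta tool /50mm",M.T@(tgt-s["eef_pos"])/.05)
E
```

```text
[[-0.      0.2424 -0.9702]
 [ 0.0007 -0.9702 -0.2424]
 [-1.     -0.0007 -0.0001]] [-1.5361  0.1586  1.5974  0.      1.3862 -0.2101]
0.9 ['0.01', '0.02', '0.03', '0.03', '0.09', '0.09', '0.05', '0.10', '0.10', '0.10', '0.01', '0.01', '0.01']
0.8 ['0.01', '0.02', '0.03', '0.10', '0.11', '0.09', '0.01', '0.01', '0.01', '0.01', '0.01', '0.16', '0.00']
0.7 ['0.10', '0.11', '0.12', '0.12', '0.12', '0.01', '0.01', '0.12', '0.12', '0.11', '0.01', '0.15', '0.00']
0.6 ['0.12', '0.12', '0.15', '0.15', '0.12', '0.08', '0.01', '0.15', '0.15', '0.11', '0.01', '0.13', '0.01']
0.5 ['0.12', '0.12', '0.15', '0.15', '0.11', '0.02', '0.01', '0.11', '0.11', '0.01', '0.13', '0.01', '0.01']
0.4 ['0.03', '0.01', '0.01', '0.03', '0.01', '0.05', '0.06', '0.01', '0.03', '0.01', '0.12', '0.07', '0.01']
0.3 ['0.02', '0.01', '0.01', '0.02', '0.35', '0.52', '0.53', '0.01', '0.02', '0.01', '0.10', '0.13', '0.00']
0.2 ['0.01', '0.01', '0.01', '0.01', '0.33', '0.44', '0.52', '0.01', '0.01', '0.01', '0.04', '0.12', '0.00']
0.1 ['0.01', '0.01', '0.01', '0.01', '0.03', '0.38', '0.33', '0.01', '0.01', '0.01', '0.01', '0.01', '0.00']
0.0 ['0.01', '0.01', '0.01', '0.01', '0.38', '0.39', '0.38', '0.01', '0.01', '0.01', '0.00', '0.00', '0.00']
angle of tool y in xy -75.97432421553705
delta tool /50mm [ -0.0238 -13.7729 -11.8445]
```

View pics/scene0.png

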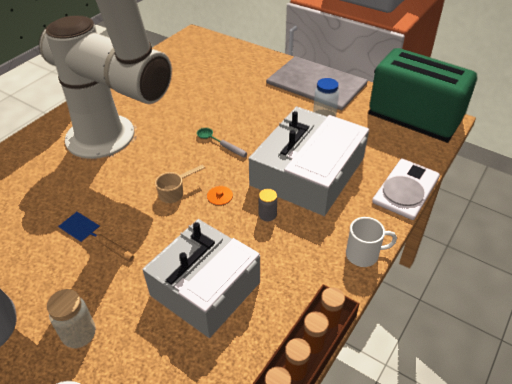

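The scene view shows both caddies: the larger at about (310,150), the smaller at (205,270). The transit corridor is clear at z of about 0.23, and the tallest objects near it are the jars at about 0.13. I'll pinch both knobs with the jaws along the caddy's y axis, so I need a turn of only about 11° first.

```bash
cat > go.py <<'E'
import sys
from h import *
from scipy.spatial.transform import Rotation as R
np.set_printoptions(precision=3,suppress=True)
s=r.read_state(); M=R.from_quat(s["tool_rot"]).as_matrix()
print("t",s["t"],"pos",s["eef_pos"],"q",s["joint_pos"],"yaw_y",np.degrees(np.arctan2(M[1,1],M[0,1])),"down",M[:,0],"F",s["ft_force"],"w",s["gripper_width"])
t=np.array([float(a) for a in sys.argv[1:4]])
print("shift mm/50:",M.T@(t-s["eef_pos"])/.05)
E
python3 -m inch '[[[-0.2,-0.3,-0.3],[0.79,0,0],0.5],[[-0.2,-0.5,-0.4],[0.79,0,0],0.5],[[-0.2,-0.5,-0.4],[0.78,0,0],0.5],[[0,0,0],[0,0,0],0.5]]'; python3 go.py 0.547 0.254 0.25
```

```text
t: 0.8
eef_pos: [0.1841, -0.4828, 0.2603]
tool_rot: [0.707, 0.02, -0.706, 0.021]
ft_force: [-0.1, 0.3, -0.4]
gripper_width: 0.0617
t 0.8 pos [ 0.184 -0.483  0.26 ] q [-1.441 -0.017  1.719  0.001  1.437  0.072] yaw_y -86.68848478478154 down [ 0.001 -0.002 -1.   ] F [-0.147  0.298 -0.367] w 0.06166468775786203
shift mm/50: [  0.183 -14.293  -8.096]
```

```bash
python3 -m inch '[[[0,-0.5,-0.35],[0,0,0],0.5],[[0,-0.7,-0.5],[0,0,0],0.5],[[0,-0.7,-0.5],[0,0,0],0.5],[[0,-0.7,-0.5],[0,0,0],0.5],[[0,-0.7,-0.5],[0,0,0],0.5],[[0,-0.7,-0.5],[0,0,0],0.5],[[0,-0.7,-0.5],[0,0,0],0.5],[[0,-0.7,-0.5],[0,0,0],0.5],[[0,-0.7,-0.4],[0,0,0],0.5],[[0,-0.7,-0.4],[0,0,0],0.5]]' && python3 -m inch '[[[0,-0.7,-0.4],[0,0,0],0.5],[[0,-0.7,-0.4],[0,0,0],0.5],[[0,-0.7,-0.3],[0,0,0],0.5],[[0,-0.7,-0.3],[0,0,0],0.5],[[0,-0.7,-0.3],[0,0,0],0.5],[[0,-0.7,-0.3],[0,0,0],0.5],[[0,-0.7,-0.3],[0,0,0],0.5],[[0,-0.6,-0.2],[0,0,0],0.5],[[0,-0.4,-0.1],[0,0,0],0.5],[[0,0,0],[0,0,0],0.5]]' ; python3 go.py 0.547 0.254 0.20
```

```text
t: 1.8
eef_pos: [0.3961, -0.1308, 0.2586]
tool_rot: [0.707, 0.02, -0.707, 0.02]
ft_force: [0.4, -0.5, 0.3]
gripper_width: 0.046
t: 2.8
eef_pos: [0.5091, 0.1717, 0.2581]
tool_rot: [-0.707, -0.021, 0.707, -0.021]
ft_force: [-0.9, -1.6, -0.9]
gripper_width: 0.0462
t 2.8 pos [0.509 0.172 0.258] q [0.1   0.041 1.665 0.    1.436 1.611] yaw_y -86.59384651045126 down [-0.  0. -1.] F [-0.87  -1.568 -0.86 ] w 0.04620968054709533
shift mm/50: [ 1.161 -1.599 -0.854]
```

```bash
python3 -m inch '[[[0,-0.5,-0.3],[0,0,0],0.5],[[0.2,-0.6,-0.3],[0,0,0],0.5],[[0.5,-0.5,-0.25],[0,0,0],0.5],[[0.4,0,0],[0,0,0],0.5],[[0,0,0],[0,0,0],0.5]]' ; python3 go.py 0.547 0.254 0.136
python3 - <<'E'
from h import *
f=grab_frame("scene");cv2.imwrite("pics/s1.png",cv2.resize(f["img"][60:220,190:400],None,fx=3.5,fy=3.5,interpolation=cv2.INTER_CUBIC))
t=r.read_state()["eef_pos"]
for p in([*t[:2],.186],[.547,.254,.15]):
    q=proj(f,p); print(q,(q[1]-190)*3.5,(q[0]-60)*3.5)
E
```

```text
t: 3.3
eef_pos: [0.5449, 0.251, 0.1996]
tool_rot: [-0.704, -0.019, 0.709, -0.021]
ft_force: [-0.9, -0.0, 0.2]
gripper_width: 0.0462
t 3.3 pos [0.545 0.251 0.2  ] q [ 0.231  0.25   1.549 -0.001  1.35   1.745] yaw_y -86.77079332257824 down [-0.007 -0.002 -1.   ] F [-0.867 -0.044  0.167] w 0.04620023679239997
shift mm/50: [ 1.272 -0.059 -0.053]
[np.float64(102.42325606938464), np.float64(293.8095021314792)] 363.33325746017715 148.48139624284622
[np.float64(112.89151525735468), np.float64(294.15515442214604)] 364.5430404775111 185.1203034007414
```

View pics/s1.png

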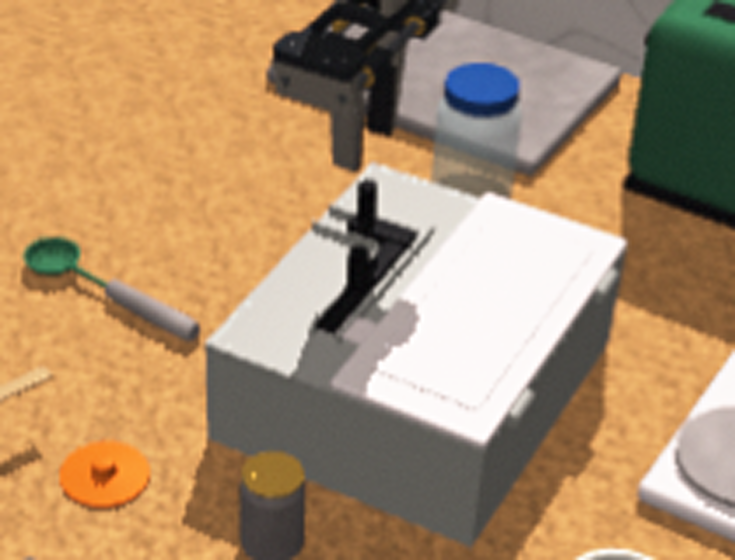

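The gripper hovers with its fingers (crop 348,165 and 382,130) straddling the keeper knob (367,190). Next I'll descend and pinch gently.

```bash
python3 -m inch '[[[0.2,-0.06,-0.05],[0,0,0],0.5],[[0.4,0,0],[0,0,0],0.5],[[0.4,0,0],[0,0,0],0.5],[[0.27,0,0],[0,0,0],0.5],[[0,0,0],[0,0,0],0.5]]' 8; python3 -m inch '[[[0,0,0],[0,0,0],0.1],[[0,0,0],[0,0,0],0.1],[[0,0,0],[0,0,0],0.1],[[0,0,0],[0,0,0],0.1],[[0,0,0],[0,0,0],0.1],[[0,0,0],[0,0,0],0.1]]' 8;python3 go.py 0.515 0.252 0.136
```

```text
t: 3.85
eef_pos: [0.5481, 0.2547, 0.1385]
tool_rot: [-0.706, -0.019, 0.708, -0.02]
ft_force: [-0.8, -0.2, -0.1]
gripper_width: 0.0458
t: 4.45
eef_pos: [0.5495, 0.2575, 0.1413]
tool_rot: [0.708, 0.021, -0.706, 0.018]
ft_force: [0.3, 5.1, 1.6]
gripper_width: 0.016
t 4.45 pos [0.55  0.257 0.141] q [0.237 0.314 1.592 0.004 1.233 1.751] yaw_y -86.78701987187694 down [ 0.002  0.004 -1.   ] F [0.277 5.086 1.562] w 0.015967608791843457
shift mm/50: [0.103 0.071 0.696]
```

```bash
python3 -m inch '[[[0,-0.04,0.1],[0,0,0],0.1],[[0,0,0.12],[0,0,0],0.1],[[0,0,0.12],[0,0,0],0.1],[[0,0,0.12],[0,0,0],0.1],[[0,0,0.12],[0,0,0],0.1],[[0,0,0.02],[0,0,0],0.1],[[0,0,0],[0,0,0],0.1],[[0,0,0],[0,0,0],0.1]]' 15;python3 go.py 0.515 0.252 0.136
python3 - <<'E'
from h import *
f=grab_frame("scene");cv2.imwrite("pics/s2.png",cv2.resize(f["img"][60:220,190:400],None,fx=3.5,fy=3.5,interpolation=cv2.INTER_CUBIC))
E
```

```text
t: 5.25
eef_pos: [0.5206, 0.2561, 0.1413]
tool_rot: [0.709, 0.02, -0.705, 0.019]
ft_force: [6.4, 1.9, 2.4]
gripper_width: 0.0151
t 5.25 pos [0.521 0.256 0.141] q [0.249 0.248 1.672 0.    1.216 1.764] yaw_y -86.8082598339853 down [ 0.005  0.001 -1.   ] F [6.352 1.891 2.405] w 0.015105043376263349
shift mm/50: [0.104 0.075 0.118]
```

View pics/s2.png

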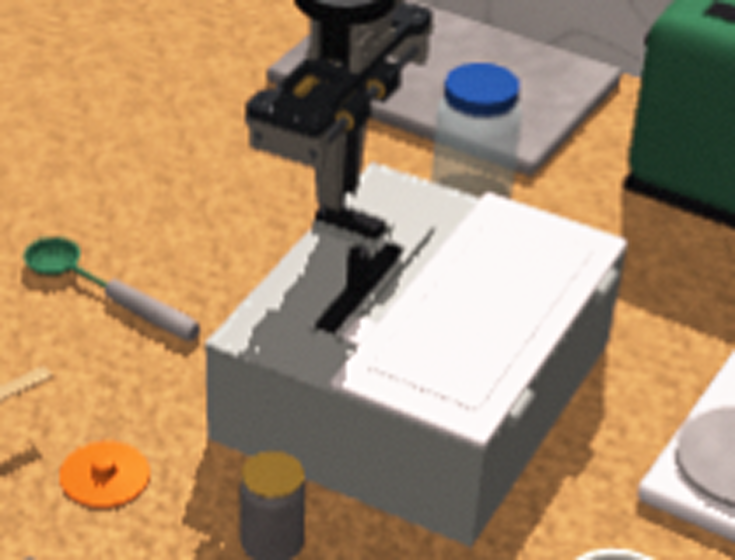

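The keeper bar (crop 350,222) has moved to the front edge. The 6 N reaction suggests it is at its stop, so I'll nudge a little further to confirm.

```bash
python3 -m inch '[[[0,0,0.04],[0,0,0],0.1],[[0,0,0.04],[0,0,0],0.1],[[0,0,0],[0,0,0],0.1]]' 15;python3 -m inch '[[[0,0,-0.02],[0,0,0],0.5],[[0,0,0],[0,0,0],0.5],[[0,0,0],[0,0,0],0.5],[[0,0,0],[0,0,0],0.5],[[-0.3,0,0],[0,0,0],0.5],[[-0.5,0,0],[0,0,0],0.5],[[-0.4,0,0],[0,0,0],0.5],[[0,0,0],[0,0,0],0.5]]'
python3 - <<'E'
from h import *
np.set_printoptions(precision=4,suppress=True)
for n in("top","scene"):
    f=grab_frame(n);P=cloud(f)
    for b in((.48,.58,.235,.275),(.55,.62,.15,.2)):
        m=(P[...,0]>b[0])&(P[...,0]<b[1])&(P[...,1]>b[2])&(P[...,1]<b[3])&(P[...,2]>.13)&(P[...,2]<.16)
        print(n,m.sum(),np.median(P[m],0) if m.any() else 0)
E
python3 go.py 0.583 0.179 0.2
```

```text
t: 5.6
eef_pos: [0.52, 0.256, 0.1414]
tool_rot: [0.712, 0.02, -0.702, 0.019]
ft_force: [19.4, 4.6, -8.9]
gripper_width: 0.0152
t: 6.4
eef_pos: [0.5181, 0.2562, 0.2047]
tool_rot: [0.709, 0.02, -0.704, 0.019]
ft_force: [-0.3, 0.1, 0.8]
gripper_width: 0.0458
top 0 0
top 52 [0.5811 0.1772 0.149 ]
scene 44 [0.5209 0.2513 0.1421]
scene 52 [0.5872 0.176  0.1455]
t 6.5 pos [0.516 0.256 0.201] q [0.25  0.182 1.627 0.    1.332 1.765] yaw_y -86.788538473898 down [ 0.001  0.    -1.   ] F [-0.129  0.894  0.082] w 0.046173363872287446
shift mm/50: [ 0.013  1.606 -1.25 ]
```

The keeper is firmly at its stop: 19 N of reaction while moving under 1 mm, and about 29 mm of travel seen. Moving on to the bolt.

```bash
python3 -m inch '[[[0,0.4,-0.32],[0,0,0],0.5],[[0,0.6,-0.48],[0,0,0],0.5],[[0,0.6,-0.5],[0,0,0],0.5],[[0,0,0],[0,0,0],0.5],[[0,0,0],[0,0,0],0.5]]';python3 go.py 0.585 0.179 0.136
python3 - <<'E'
from h import *
f=grab_frame("scene");cv2.imwrite("pics/s3.png",cv2.resize(f["img"][60:220,190:400],None,fx=3.5,fy=3.5,interpolation=cv2.INTER_CUBIC))
E
```

```text
t: 7.0
eef_pos: [0.5846, 0.1788, 0.1984]
tool_rot: [-0.706, -0.019, 0.708, -0.019]
ft_force: [-0.2, 0.3, 0.1]
gripper_width: 0.0463
t 7.0 pos [0.585 0.179 0.198] q [0.099 0.276 1.52  0.    1.348 1.615] yaw_y -86.87631113623307 down [-0.003  0.    -1.   ] F [-0.205  0.254  0.117] w 0.046252417951246405
shift mm/50: [ 1.249 -0.003 -0.012]
```

View pics/s3.png

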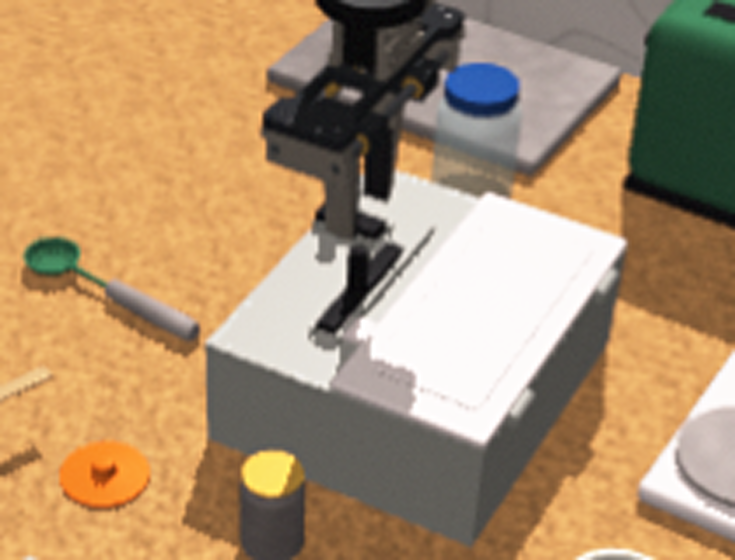

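The bolt knob (357,255) sits between and below the fingers, and the keeper bar stays at the front. I'll descend and pinch.

```bash
python3 -m inch '[[[0.2,0,0],[0,0,0],0.5],[[0.4,0,0],[0,0,0],0.5],[[0.4,0,0],[0,0,0],0.5],[[0.25,0,0],[0,0,0],0.5],[[0,0,0],[0,0,0],0.5]]' 8; python3 -m inch '[[[0,0,0],[0,0,0],0.1],[[0,0,0],[0,0,0],0.1],[[0,0,0],[0,0,0],0.1],[[0,0,0],[0,0,0],0.1],[[0,0,0],[0,0,0],0.1],[[0,0,0],[0,0,0],0.1]]' 8;python3 go.py 0.583 0.223 0.136
```

```text
t: 7.55
eef_pos: [0.583, 0.1799, 0.1347]
tool_rot: [-0.705, -0.02, 0.709, -0.02]
ft_force: [-0.7, 0.8, 0.0]
gripper_width: 0.0459
t: 8.15
eef_pos: [0.5858, 0.1805, 0.1386]
tool_rot: [0.707, 0.021, -0.706, 0.019]
ft_force: [-0.4, 5.1, 3.1]
gripper_width: 0.0159
t 8.15 pos [0.586 0.181 0.139] q [0.101 0.333 1.573 0.002 1.233 1.615] yaw_y -86.78524429906504 down [ 0.002  0.002 -1.   ] F [-0.358  5.102  3.07 ] w 0.015851248659573103
shift mm/50: [ 0.053 -0.852  0.009]
```

```bash
python3 -m inch '[[[0,-0.1,0],[0,0,0],0.1],[[0,-0.14,0],[0,0,0],0.1],[[0,-0.14,0],[0,0,0],0.1],[[0,-0.14,0],[0,0,0],0.1],[[0,-0.14,0],[0,0,0],0.1],[[0,-0.12,0],[0,0,0],0.1],[[0,-0.08,0],[0,0,0],0.1],[[0,0,0],[0,0,0],0.1],[[0,0,0],[0,0,0],0.1]]' 15;python3 go.py 0.583 0.225 0.136
```

```text
t: 9.05
eef_pos: [0.5835, 0.2228, 0.1386]
tool_rot: [0.707, 0.02, -0.706, 0.02]
ft_force: [-0.4, 0.6, 5.0]
gripper_width: 0.0156
t 9.05 pos [0.584 0.223 0.139] q [ 0.172  0.361  1.537 -0.     1.242  1.686] yaw_y -86.77543956073117 down [ 0.002  0.    -1.   ] F [-0.443  0.643  5.043] w 0.01556523735355361
shift mm/50: [ 0.052 -0.044  0.008]
```

Moved about 42.5 mm with almost no resistance. I'll nudge on to the stop, then release and lift.

```bash
python3 -m inch '[[[0,-0.05,0],[0,0,0],0.1],[[0,-0.03,0],[0,0,0],0.1],[[0,0,0],[0,0,0],0.1]]' 15;python3 -m inch '[[[0,0.03,0],[0,0,0],0.5],[[0,0,0],[0,0,0],0.5],[[0,0,0],[0,0,0],0.5],[[0,0,0],[0,0,0],0.5],[[-0.3,0,0],[0,0,0],0.5],[[-0.5,0,0],[0,0,0],0.5],[[-0.6,0,0],[0,0,0],0.5],[[-0.6,0,0],[0,0,0],0.5],[[0,0,0.8],[0,0,0],0.5],[[0,0,0.8],[0,0,0],0.5]]'
python3 -m inch '[[[0,0.7,0.8],[0,0,0],0.5],[[0,0.7,0.8],[0,0,0],0.5],[[0,0.7,0],[0,0,0],0.5],[[0,0.7,0],[0,0,0],0.5],[[0,0,0],[0,0,0],0.5],[[0,0,0],[0,0,0],0.5]]'
python3 - <<'E'
from h import *
np.set_printoptions(precision=4,suppress=True)
ims=[]
for n in("top","scene"):
    f=grab_frame(n);P=cloud(f)
    for b in((.48,.55,.235,.275),(.56,.61,.15,.25)):
        m=(P[...,0]>b[0])&(P[...,0]<b[1])&(P[...,1]>b[2])&(P[...,1]<b[3])&(P[...,2]>.135)&(P[...,2]<.16)
        print(n,m.sum(),np.median(P[m],0) if m.any() else 0)
    c=f["img"][110:250,80:230] if n=="top" else f["img"][70:210,230:380]
    ims.append(cv2.resize(c,None,fx=2.6,fy=2.6,interpolation=cv2.INTER_CUBIC))
cv2.imwrite("pics/end.png",np.hstack(ims))
print(r.read_state()["eef_pos"],r.read_state()["ft_force"])
E
```

```text
t: 9.35
eef_pos: [0.5833, 0.2258, 0.1386]
tool_rot: [0.707, 0.019, -0.706, 0.021]
ft_force: [-0.4, -2.7, 5.7]
gripper_width: 0.0158
t: 10.35
eef_pos: [0.5034, 0.2203, 0.2402]
tool_rot: [0.708, 0.02, -0.705, 0.019]
ft_force: [-0.1, 0.4, 0.6]
gripper_width: 0.046
t: 10.95
eef_pos: [0.4357, 0.0802, 0.2387]
tool_rot: [0.707, 0.019, -0.706, 0.019]
ft_force: [1.6, 1.5, 0.5]
gripper_width: 0.0459
top 53 [0.5147 0.2528 0.1488]
top 48 [0.5783 0.2225 0.1491]
scene 36 [0.5221 0.2513 0.1449]
scene 43 [0.583  0.2216 0.1474]
[0.4355 0.0812 0.2382] [0.1084 0.2724 0.1601]
```

View pics/end.png

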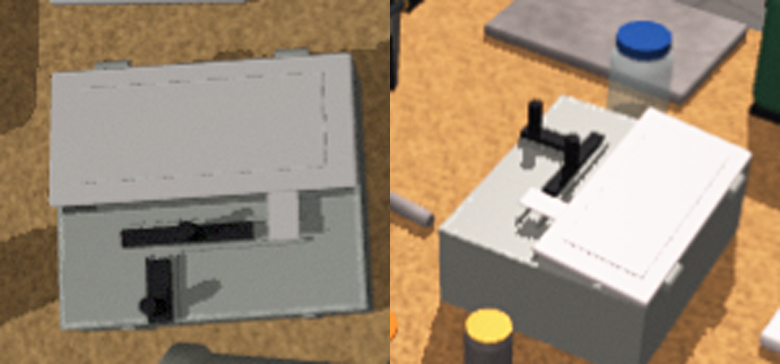

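The final picture shows the keeper bar at the front edge (158,290), the bolt shifted left (190,233), and the lid's front edge raised. Both views measure about 29 mm of keeper travel and 45 mm of bolt travel. The robot is clear.

```bash
python3 -c "from workcell import close_job; print(close_job())"
```

```text
the job is handed in; nothing more can be done
None
```

I opened the double latch of the larger caddy and handed the job in at about 11 s of the 38 s allowed. I pinched the keeper's knob and slid it to its front stop, then did the same with the bolt.

- **Keeper:** about 29 mm open in both the top and scene views. At its stop it pushed back with 19 N while moving under 1 mm.
- **Bolt:** about 45 mm open in both views.
- **Lid:** its front edge has visibly sprung up.
- **Arm:** withdrawn, with only about 0.3 N on the wrist.
- **Smaller caddy:** I never went near its latch, though I took no separate measurement of it at the end.

The two cameras disagreed by 4 to 7 mm in x on the knob positions. The travel figures still agreed, because each was taken within one view.

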